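# Press a test cassette shut with the ratchet lever of a bench press

## Robot

A 7-joint arm with a two-finger parallel gripper is mounted at the origin on a cart in front of the work surface, level with it; the furniture and walls round the work are solid. World frame = base frame: x ahead of the robot, y to its left, z up, the work surface at z = 0. Lengths are in m, angles in rad, forces in N, time in s.
With the tool pointing down it reaches from about 0.4 to 0.9 m from the base axis. Payload 5.5 kg.
Tool frame: the origin (TCP) lies on the centre line of the jaws, within the pads' length; the fingertips stand 11 mm ahead of it and the grasp point (between the pads) lies 8 mm behind it; x points along the fingers, z is the direction in which the jaws open and shut, and the axes are right-handed (so a half turn about x gives the same grasp; the last joint's range is limited). The gripper opens to 92 mm and grips with 3 to 60 N. Pads are 19 mm wide; open, the fingers measure 130 mm over their backs; the gripper's body (75 mm by 190 mm) begins 47 mm behind the grasp point.
Start: joints at [1.438, 0.501, -0.427, 1.55, 0.221, 1.138, -0.21], TCP at [0.251, -0.6, 0.238] pointing down, gripper open.
Joint ranges: [-2.88, 2.88], [-0.31, 2.03], [-1.54, 1.56], [0.2, 2.42], [-1.41, 4.55], [0.19, 2.02], [-2.57, 2.57]. Speed limits (rad/s): [2.57, 2.57, 3.14, 3.14, 3.14, 3.14, 3.14].

## Interface

Orientations are given as a 3x3 rotation matrix whose columns are the frame's x, y, z axes.
In Python, from workcell import manip gives the robot as it stands.
- The arm moves only by the tool jog_arm, never from a script. Its argument "moves" is a list of rows, each an object of numbers: "dx", "dy", "dz": the shift along the tool's x, y, z in mm; "ax", "ay", "az": the turn, a rotation vector about the tool's x, y, z in degrees; "grip": the opening, from 0 (shut) to 1 (fully open). A call has 1 to 12 rows; each row is the pose to reach, as a shift and turn from the pose measured when the call began, along the tool's axes at that moment; what a row does not reach only later rows make up. A row lasts 1/12 s, in which the tool goes at most 41.7 mm and 7.16 degrees, less where a joint would pass 70% of its speed; a pose out of reach is approached as far as the arm can. A call with a gripper value outside its range is refused whole. The fingers move at their own pace and stop on an object; "force" is the grip in N (left out, the last holds). Time passes only in rows, so rows that repeat a pose let the fingers close. It gives the time, the measured TCP pose, the force and the opening at its end, in the units of the state.
- manip.read_state(): the state, without advancing time (a new reading comes with each control period).
- manip.snapshot(name): name is "side" or "top" or "wrist"; returns a dict with "color" (420x560x3 uint8, blue, green, red), "intrinsics" (3x3 intrinsics, pixels), "k1" (the pictures are not rectified: a ray, as slopes to the right and down, at radius r is drawn at 1 + k1 r^2 times it, then the intrinsics apply), "eye" and "attitude" of the camera in the world; the wrist camera has in their place "T_tool_cam" (4x4, takes a point from camera to tool coordinates, whose origin is the TCP and whose axes are the tool frame's). Camera axes: x right, y down, z forward; pixel columns grow to the right and rows downward; lengths in m; the calibration is good to about 2 mm. A picture is of the moment at which its call begins: read the wrist's pose just before it. There is no depth.
- manip.finish_job(): hands the job in, once; it reports no verdict.
The state is a dict: "clock": time; "qpos": joint angles; "joint_vel": joint speeds; "joint_efforts": joint torques, N m; "tcp_pos": TCP position; "orientation": TCP orientation; "wrist_force": force on the tool from outside, world axes, zero at the start; "moment": the same for the moment, N m; "gripper_width": finger opening in m.
Only numpy, scipy, OpenCV 4.12 (cv2) and the standard library are available. Lean on these libraries where they do the work, as an engineer would, in place of code of your own. Each camera call takes 0.05 s, during which the arm holds its last target.

## Task

The test cassette lying in the nest of the small four-pillar press has to be pressed shut: bring the platen down with the ratchet lever until the cassette is clamped firmly, without crushing it, and leave it clamped. Somebody may have left the ratchet set for raising, so try the lever both ways first; it must grip clockwise (ball to the left) and run loose going back, and if it does not, push the small thumb lever over to its other side. Leave the cassette in its nest and the things lying round the press where they are.

Things in the scene. Friction and masses are not known exactly. Their poses are not given: they have to be found in the camera images.
- press: grey bench press, fixed: base 150 x 170 mm, four pillars, top plate 104 mm up. Origin: centre of its underside, on the vertical axis of the screw; x points away from its front (lever side), y to the left seen from the front. Front pillars 48 mm before the axis, 56 mm to either side, tops 142 mm up. The ratchet head round the axis is 96 mm across, top 138 mm up.
- lever (a joint): swing of the ratchet lever about the screw: 0 straight to the press's front, grows clockwise from above (ball to the left), -0.62 to 0.62 rad, stopped by rubber collars on the pillars. One way it grips and turns the screw after up to 0.35 rad idle swing (one tooth): clockwise lowers the platen, 20 mm a turn. The other way it clicks back loose. Move it slowly (under 1.5 rad/s).
- ball (a point): centre of the black ball, 32 mm across, on the lever's end: 135 mm from the axis, 124 mm up, on a 14 mm bar; free space above and below. Push needed here: 1 N loose, 4 to 5 N gripping and driving; once the platen bears on the cassette it rises over 0.3 to 0.5 rad: at 7 to 8 N the cassette is clamped firmly, at 13 N it cracks. Friction holds the screw when let go.
- thumb_tip (a point): point on the small steel thumb lever on the lever, which sets the gripping direction (side not marked). Upright fin 7 x 28 mm, 144 to 161 mm up; the point is half-way up, 5 mm from its end, 23 mm out from its pivot, on the lever 48 mm from the axis. A detent holds it 5 to 8 mm (0.34 rad) to one side; 1 to 2 N sideways flips it past the middle. Rarely it starts in the middle: loose both ways.
- platen: crosshead with rubber-faced platen (46 x 70 mm), guided on the pillars. Origin: centre of its underside; it moves only up and down and starts 3 to 7 mm above the cassette. One full swing of the lever drives it 3 to 4 mm, so two to four swings are needed.
- cassette: flat white test cassette, 37 x 62 x 5 mm, lying in the shallow nest under the platen, long side across the press. Origin: centre of its underside, 30 mm above the worktop; its top is 35 mm up.
- cassette_b: another white test cassette, 37 x 62 x 5 mm, on the worktop to the right of the press. Origin: centre of its underside.
- cassette_c: another white test cassette, like cassette_b, behind it.
- marker_pen: black marker pen, 136 x 12 mm, lying in front of the press on the right. Origin: centre of its underside.
- timer: white countdown timer, 62 x 78 x 21 mm, behind the press. Origin: centre of its underside.

How it is judged:
By the outcome, as a careful person would: the job done as asked, in the order asked, and still so for the second after the job is handed in, with the robot touching nothing.
It also fails if it takes over 72 s, if anything falls off the work surface, if the arm or the gripper's body presses on something with over 40 N, if the wrist force passes 120 N, or if a joint passes its speed limit or range.

## Working session

There is one attempt and no reset: what is moved stays moved. The work goes in short steps, Python scripts to look and compute and a tool call to move; the robot and the scene stay as the last step left them, time stands still between calls to the robot, and variables do not carry over. Pictures are saved under pics/ and viewed, and the job is handed in when it is done.

Besides the shell and the picture viewer there is one more tool, called after "Request:" by a JSON object that holds its "api" and its "payload". jog_arm: Moves the arm, as the interface text tells. Its arguments: {"type":"object","properties":{"moves":{"type":"array","items":{"type":"object","properties":{"dx":{"type":"number"},"dy":{"type":"number"},"dz":{"type":"number"},"ax":{"type":"number"},"ay":{"type":"number"},"az":{"type":"number"},"grip":{"type":"number"}}}},"force":{"type":"number"}},"required":["moves"]}

```bash
mkdir -p pics; ls; python3 - <<'E'
from workcell import manip
import cv2,numpy as np
s=manip.read_state()
for k,v in s.items(): print(k,np.round(v,3).tolist())
for n in("side","top","wrist"):
    d=manip.snapshot(n); cv2.imwrite(f"pics/{n}0.png",d["color"])
    print(n,{k:np.round(v,4).tolist() for k,v in d.items() if k!="color"})
E
```

```text
pics
clock 0.0
qpos [1.438, 0.502, -0.427, 1.551, 0.221, 1.138, -0.21]
joint_vel [0.0, -0.0, -0.001, 0.002, 0.0, 0.0, -0.0]
joint_efforts [0.0, -56.659, -5.817, -27.911, -0.069, 0.031, 0.0]
tcp_pos [0.25, -0.599, 0.237]
orientation [[-0.001, 0.923, 0.386], [0.002, 0.386, -0.923], [-1.0, 0.0, -0.002]]
wrist_force [0.476, -0.277, -0.457]
moment [0.004, 0.015, -0.003]
gripper_width 0.092
side {'intrinsics': [[527.8714, 0.0, 272.6457], [0.0, 527.8714, 210.0078], [0.0, 0.0, 1.0]], 'k1': -0.1645, 'eye': [0.0968, 0.2951, 0.6374], 'attitude': [[-0.6284, -0.4741, 0.6167], [-0.7779, 0.3776, -0.5024], [0.0053, -0.7954, -0.6061]]}
top {'intrinsics': [[536.3031, 0.0, 269.3757], [0.0, 536.3031, 215.4325], [0.0, 0.0, 1.0]], 'k1': -0.0788, 'eye': [0.4323, -0.1252, 1.1581], 'attitude': [[0.0175, -0.9844, 0.1753], [-0.9998, -0.0174, 0.0024], [0.0006, -0.1754, -0.9845]]}
wrist {'intrinsics': [[293.5719, 0.0, 276.4455], [0.0, 293.5719, 211.1926], [0.0, 0.0, 1.0]], 'k1': -0.0602, 'T_tool_cam': [[0.0001, -0.2679, 0.9634, -0.1473], [0.0015, -0.9634, -0.2679, 0.0719], [1.0, 0.0015, 0.0003, 0.0005], [0.0, 0.0, 0.0, 1.0]]}
```

View pics/side0.png

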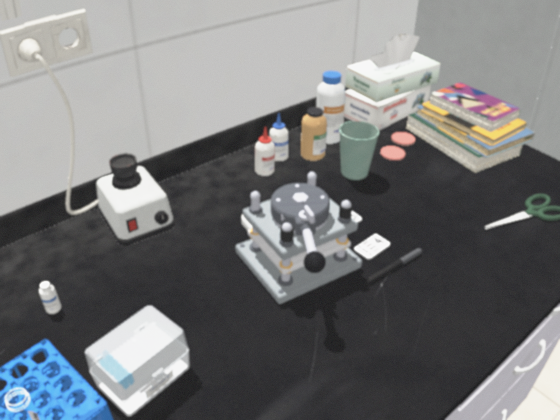

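View pics/top0.png

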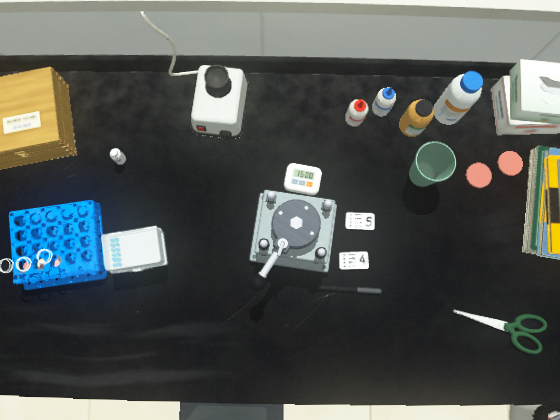

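View pics/wrist0.png

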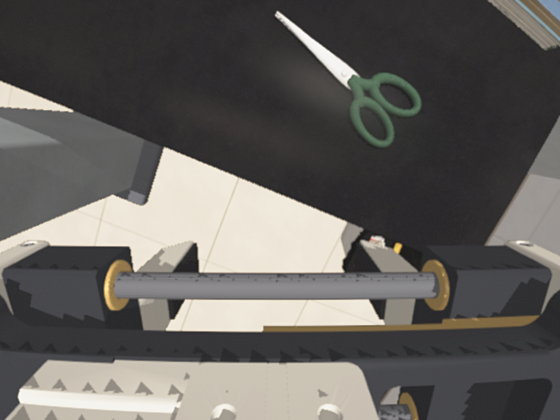

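```bash
python3 - <<'E'
import cv2
a=cv2.imread("pics/top0.png")[175:305,235:395]; cv2.imwrite("pics/topc.png",cv2.resize(a,None,fx=5,fy=4.6 and 5,interpolation=cv2.INTER_CUBIC)[:600])
a=cv2.imread("pics/side0.png")[160:305,225:385]; cv2.imwrite("pics/sidec.png",cv2.resize(a,None,fx=4,fy=4,interpolation=cv2.INTER_CUBIC))
E
```

```text
(no output)
```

View pics/topc.png

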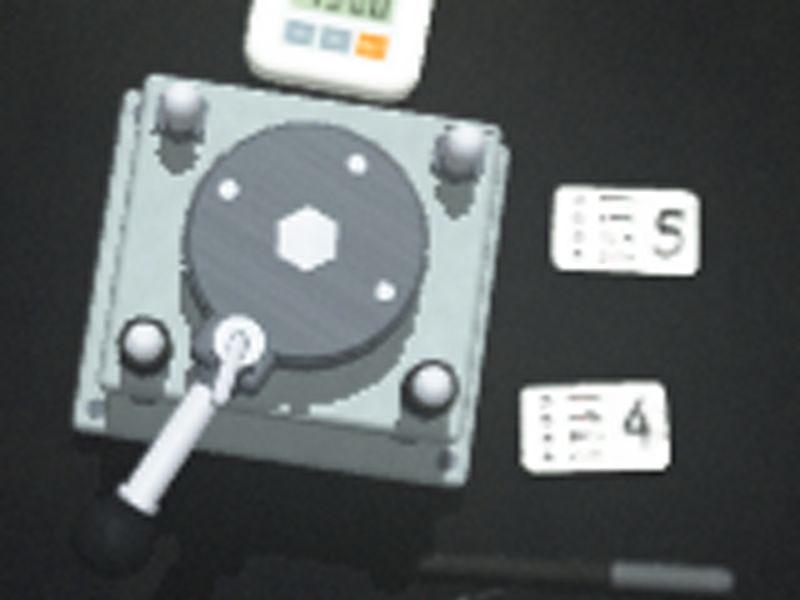

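View pics/sidec.png

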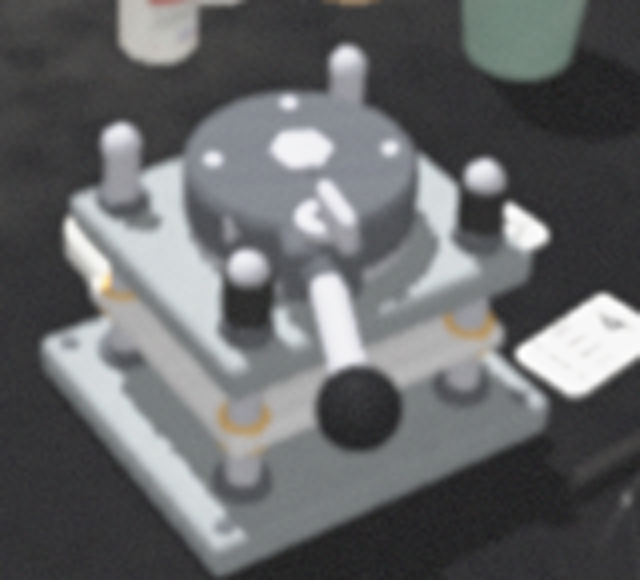

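```bash
cat > h.py <<'E'
import numpy as np,cv2
from scipy.optimize import least_squares
CAM={'side':(np.array([[527.8714,0,272.6457],[0,527.8714,210.0078],[0,0,1]]),-0.1645,np.array([0.0968,0.2951,0.6374]),np.array([[-0.6284,-0.4741,0.6167],[-0.7779,0.3776,-0.5024],[0.0053,-0.7954,-0.6061]])),
'top':(np.array([[536.3031,0,269.3757],[0,536.3031,215.4325],[0,0,1]]),-0.0788,np.array([0.4323,-0.1252,1.1581]),np.array([[0.0175,-0.9844,0.1753],[-0.9998,-0.0174,0.0024],[0.0006,-0.1754,-0.9845]]))}
def proj(c,P):
    K,k,e,R=CAM[c]; p=np.atleast_2d(P)-e
    return cv2.projectPoints((p@R)[:,None],np.zeros(3),np.zeros(3),K,np.array([k,0,0,0,0.]))[0][:,0]
def ray(c,uv):
    K,k,e,R=CAM[c]
    n=cv2.undistortPointsIter(np.array([[uv]],float),K,np.array([k,0,0,0,0.]),None,None,(3,100,1e-12))[0,0]
    return e,R@np.r_[n,1]
def atz(c,uv,z):
    e,d=ray(c,uv); return e+d*(z-e[2])/d[2]
E
python3 - <<'E'
from h import *
T=lambda x,y:(x/5+235,y/5+175); S=lambda x,y:(x/4+225,y/4+160)
obs=[('top',T(143,339),(-.048,.056,.140)),('top',T(433,381),(-.048,-.056,.140)),('top',T(307,238),(0,0,.140)),
('top',T(181,102),(.048,.056,.140)),('top',T(464,146),(.048,-.056,.140)),
('side',S(249,267),(-.048,.056,.138)),('side',S(484,175),(-.048,-.056,.138)),('side',S(302,149),(0,0,.140)),('side',S(347,62),(.048,-.056,.138)),('side',S(122,142),(.048,.056,.138))]
def f(p):
    r=[]
    for c,uv,q in obs:
        x,y,z=q; C,s=np.cos(p[2]),np.sin(p[2])
        r+=list(proj(c,[p[0]+C*x-s*y,p[1]+s*x+C*y,z])[0]-uv)
    ball=[p[3],p[4],.124]
    for c,uv in(('top',T(114,530)),('side',S(358,408))): r+=list(proj(c,ball)[0]-uv)
    return r
o=least_squares(f,[.45,-.15,0,.35,-.1]); p=o.x
print(p,np.round(o.fun,1))
d=p[3:]-p[:2]; a=np.arctan2(d[1],d[0])-(p[2]+np.pi); print('r',np.hypot(*d),'lever',-((a+np.pi)%(2*np.pi)-np.pi))
for nm,uv in(('pivot',T(240,342)),('fin end',T(220,400))):
    q=atz('top',uv,.155)[:2]; d=q-p[:2]; a=np.arctan2(d[1],d[0])-(p[2]+np.pi); print(nm,q,np.hypot(*d),-((a+np.pi)%(2*np.pi)-np.pi))
for uv in (S(325,185),S(347,225)):
    q=atz('side',uv,.161)[:2];d=q-p[:2]; a=np.arctan2(d[1],d[0])-(p[2]+np.pi); print('s fin',q,np.hypot(*d),-((a+np.pi)%(2*np.pi)-np.pi))
E
```

```text
[ 0.59991952 -0.1730843  -0.13031357  0.48779623 -0.10145633] [-0.6  0.4 -0.6  0.6 -0.9  0.3 -0.9 -0.8 -0.3 -1.3  0.5 -0.5  0.8 -0.4
  0.4  0.5  0.6 -0.8  0.3 -1.2 -0.6  0.3  0.2 -0.7]
r 0.1330496031667988 lever 0.43817071698797694
pivot [ 0.55788097 -0.1493412 ] 0.048280160274409574 0.383816311692994
fin end [ 0.5358385  -0.14213013] 0.07116556446697919 0.31968011639432703
s fin [ 0.55728287 -0.14521708] 0.050935900147901676 0.4485866931398341
s fin [ 0.53398982 -0.13520973] 0.07603425516346078 0.3911215988755936
```

Request:
{"api": "jog_arm", "payload": {"moves": [{"dy": 17, "dz": -15, "ax": 2}, {"dy": 51, "dz": -46, "ax": 6}, {"dy": 86, "dz": -77, "ax": 11}, {"dy": 120, "dz": -107, "ax": 16}, {"dy": 154, "dz": -138, "ax": 21}, {"dy": 188, "dz": -168, "ax": 26}, {"dy": 222, "dz": -199, "ax": 31}, {"dy": 256, "dz": -229, "ax": 36}, {"dy": 290, "dz": -260, "ax": 41}, {"dy": 325, "dz": -290, "ax": 46}, {"dy": 359, "dz": -321, "ax": 51}, {"dy": 380, "dz": -340, "ax": 55}]}}

```text
schema error: expected keys dx, dy, dz, ax, ay, az, grip
```

```bash
cat > snap.py <<'E'
import sys,cv2,numpy as np
from workcell import manip
s=manip.read_state()
for k in("clock","tcp_pos","orientation","wrist_force","qpos"): print(k,np.round(s[k],4).tolist())
R=np.array(s["orientation"]); print("alpha",np.arctan2(-R[0,2],-R[1,2]))
for a in sys.argv[1:]:
    n,f=a.split(":"); cv2.imwrite(f"pics/{f}.png",manip.snapshot(n)["color"])
E
python3 snap.py wrist:w1
```

```text
clock 0.15
tcp_pos [0.2503, -0.5993, 0.2369]
orientation [[-0.0006, 0.9227, 0.3856], [0.0014, 0.3856, -0.9227], [-1.0, 0.0, -0.0016]]
wrist_force [0.1075, 0.0763, 0.0369]
qpos [1.4382, 0.5017, -0.4268, 1.5512, 0.2208, 1.1383, -0.2103]
alpha -0.3958123144735643
```

View pics/w1.png

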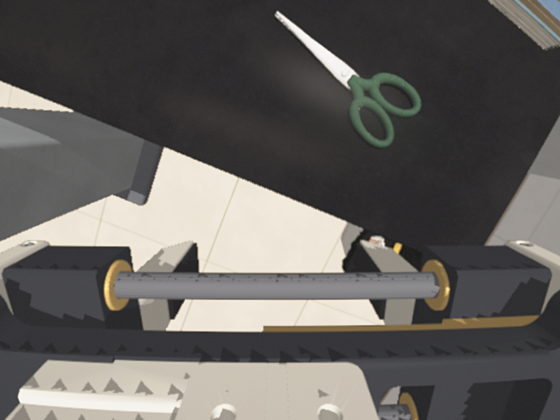

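All keys are required in each row.

Request:
{"api": "jog_arm", "payload": {"moves": [{"dx": 0, "dy": 17, "dz": -15, "ax": 2, "ay": 0, "az": 0, "grip": 1}, {"dx": 0, "dy": 51, "dz": -46, "ax": 6, "ay": 0, "az": 0, "grip": 1}, {"dx": 0, "dy": 86, "dz": -77, "ax": 11, "ay": 0, "az": 0, "grip": 1}, {"dx": 0, "dy": 120, "dz": -107, "ax": 16, "ay": 0, "az": 0, "grip": 1}, {"dx": 0, "dy": 154, "dz": -138, "ax": 21, "ay": 0, "az": 0, "grip": 1}, {"dx": 0, "dy": 188, "dz": -168, "ax": 26, "ay": 0, "az": 0, "grip": 1}, {"dx": 0, "dy": 222, "dz": -199, "ax": 31, "ay": 0, "az": 0, "grip": 1}, {"dx": 0, "dy": 256, "dz": -229, "ax": 36, "ay": 0, "az": 0, "grip": 1}, {"dx": 0, "dy": 290, "dz": -260, "ax": 41, "ay": 0, "az": 0, "grip": 1}, {"dx": 0, "dy": 325, "dz": -290, "ax": 46, "ay": 0, "az": 0, "grip": 1}, {"dx": 0, "dy": 359, "dz": -321, "ax": 51, "ay": 0, "az": 0, "grip": 1}, {"dx": 0, "dy": 380, "dz": -340, "ax": 55, "ay": 0, "az": 0, "grip": 1}]}}

```text
clock: 1.2
tcp_pos: [0.458, -0.1634, 0.2377]
orientation: [[-0.0, 0.843, -0.539], [0.001, -0.539, -0.843], [-1.0, -0.0, -0.0]]
wrist_force: [0.6, -0.8, -1.4]
gripper_width: 0.0917
```

```bash
python3 snap.py wrist:w2
```

```text
clock 1.2
tcp_pos [0.458, -0.1634, 0.2377]
orientation [[-0.0001, 0.8426, -0.5385], [0.0006, -0.5385, -0.8426], [-1.0, -0.0004, -0.0004]]
wrist_force [0.6177, -0.7553, -1.3555]
qpos [0.7633, 0.2132, -0.5362, 1.948, 0.1271, 1.0134, -1.9699]
alpha 0.5687055235977203
```

View pics/w2.png

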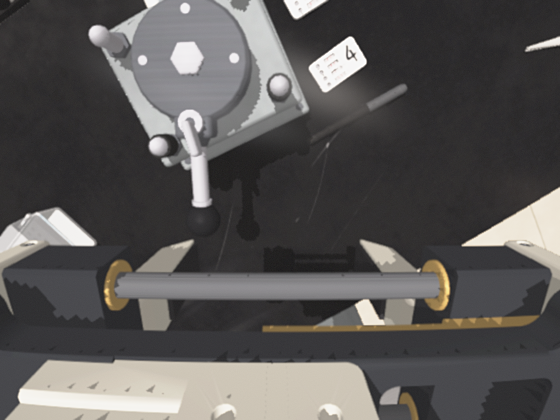

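```bash
cat >> h.py <<'E'
WK=np.array([[293.5719,0,276.4455],[0,293.5719,211.1926],[0,0,1]]);Wk=-.0602
WT=np.array([[0.0001,-0.2679,0.9634,-0.1473],[0.0015,-0.9634,-0.2679,0.0719],[1,0.0015,0.0003,0.0005],[0,0,0,1.]])
def watz(R,t,uv,z):
    n=cv2.undistortPointsIter(np.array([[uv]],float),WK,np.array([Wk,0,0,0,0.]),None,None,(3,100,1e-12))[0,0]
    R=np.array(R); d=R@WT[:3,:3]@np.r_[n,1]; e=np.array(t)+R@WT[:3,3]; return e+d*(z-e[2])/d[2]
E
python3 - <<'E'
from h import *
import cv2
R=[[-0.0001, 0.8426, -0.5385], [0.0006, -0.5385, -0.8426], [-1.0, -0.0004, -0.0004]];t=[0.458, -0.1634, 0.2377]
for n,uv,z in(('ball',(203.5,220),.124),('hex',(187,58),.14),('pL',(160,146),.14),('pR',(280,86),.14)):print(n,watz(R,t,uv,z))
a=cv2.imread("pics/w2.png")[90:250,130:290]; cv2.imwrite("pics/w2c.png",cv2.resize(a,None,fx=3.7,fy=3.7,interpolation=2))
E
```

```text
ball [ 0.48650629 -0.10138163  0.124     ]
hex [ 0.60147759 -0.17356195  0.14      ]
pL [ 0.55964953 -0.11476393  0.14      ]
pR [ 0.54508747 -0.22280378  0.14      ]
```

View pics/w2c.png

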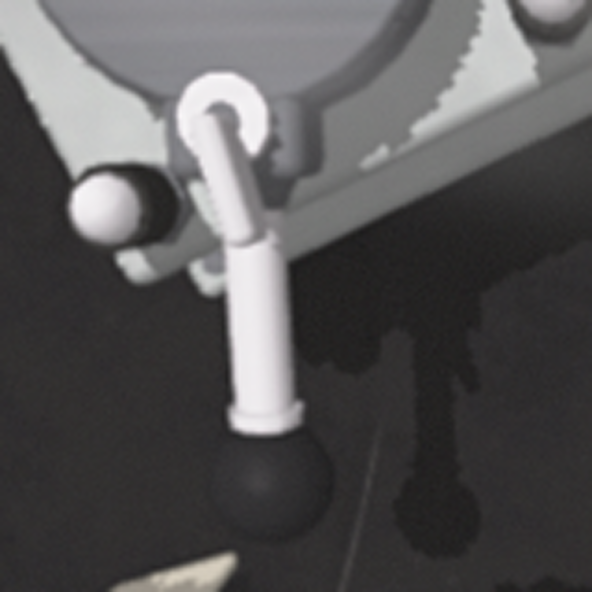

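Request:
{"api": "jog_arm", "payload": {"moves": [{"dx": 0, "dy": -4, "dz": -30, "ax": 0, "ay": 0, "az": 0, "grip": 0.8}, {"dx": 0, "dy": -9, "dz": -68, "ax": 0, "ay": 0, "az": 0, "grip": 0.8}, {"dx": 10, "dy": -9, "dz": -68, "ax": 0, "ay": 0, "az": 0, "grip": 0.8}, {"dx": 40, "dy": -9, "dz": -68, "ax": 0, "ay": 0, "az": 0, "grip": 0.8}, {"dx": 75, "dy": -9, "dz": -68, "ax": 0, "ay": 0, "az": 0, "grip": 0.8}, {"dx": 105, "dy": -9, "dz": -68, "ax": 0, "ay": 0, "az": 0, "grip": 0.8}, {"dx": 122, "dy": -9, "dz": -68, "ax": 0, "ay": 0, "az": 0, "grip": 0.7}, {"dx": 122, "dy": -9, "dz": -68, "ax": 0, "ay": 0, "az": 0, "grip": 0.42}, {"dx": 122, "dy": -9, "dz": -68, "ax": 0, "ay": 0, "az": 0, "grip": 0.42}, {"dx": 122, "dy": -9, "dz": -68, "ax": 0, "ay": 0, "az": 0, "grip": 0.42}]}}

```text
clock: 2.08
tcp_pos: [0.4921, -0.0909, 0.1178]
orientation: [[0.005, 0.845, -0.534], [0.005, -0.534, -0.845], [-1.0, 0.001, -0.007]]
wrist_force: [-0.7, -0.0, -0.6]
gripper_width: 0.0513
```

```bash
python3 snap.py wrist:w3
```

```text
clock 2.0833
tcp_pos [0.4921, -0.0909, 0.1178]
orientation [[0.0049, 0.8453, -0.5343], [0.0051, -0.5343, -0.8453], [-1.0, 0.0014, -0.0069]]
wrist_force [-0.7292, -0.0098, -0.5734]
qpos [0.5723, 0.4173, -0.5262, 2.0214, 0.2885, 0.7706, -2.2592]
alpha 0.5637040815298142
```

View pics/w3.png

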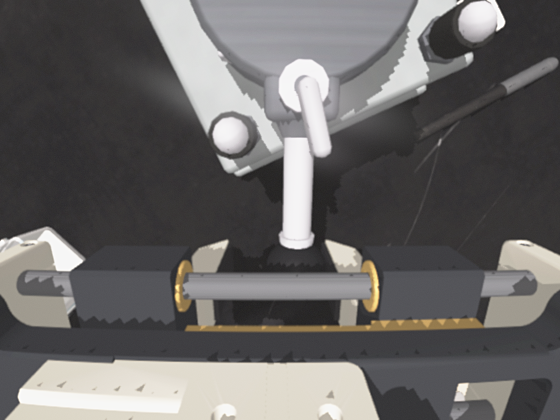

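Request:
{"api": "jog_arm", "payload": {"moves": [{"dx": 1, "dy": 0, "dz": 6, "ax": 0, "ay": 0, "az": 0, "grip": 0.42}, {"dx": 1, "dy": 0, "dz": 11, "ax": 0, "ay": 0, "az": 0, "grip": 0.42}, {"dx": 1, "dy": 0, "dz": 11, "ax": 0, "ay": 0, "az": 0, "grip": 0.42}, {"dx": 1, "dy": 0, "dz": 11, "ax": 0, "ay": 0, "az": 0, "grip": 0.42}]}}

```text
clock: 2.47
tcp_pos: [0.4865, -0.1013, 0.1177]
orientation: [[0.007, 0.844, -0.536], [0.004, -0.536, -0.844], [-1.0, 0.004, -0.007]]
wrist_force: [0.7, 0.1, -0.6]
gripper_width: 0.0388
```

```bash
cat > arc.py <<'E'
# usage: arc.py endalpha step_rad [turnscale]
import sys,numpy as np
from workcell import manip
from scipy.spatial.transform import Rotation as Ro
P=np.array([.6003,-.1733]); r=.135
s=manip.read_state(); R=np.array(s["orientation"]); t=np.array(s["tcp_pos"])
d=t[:2]-P; a=np.arctan2(d[1],-d[0]); al=np.arctan2(-R[0,2],-R[1,2])
f=np.array(s["wrist_force"]); print("clock",s["clock"],"tcp",t.round(4),"ballalpha",round(a,3),"theta",round(a-.13,3),"r",np.hypot(*d).round(4),"toolalpha",round(al,3),"w",s["gripper_width"],"j7",s["qpos"][6])
print("F",f.round(2),"Ftan(cw+)",(f[:2]@[np.sin(a),np.cos(a)]).round(2),"Frad",(f[:2]@[-np.cos(a),np.sin(a)]).round(2))
if len(sys.argv)>1:
    e=float(sys.argv[1]);st=float(sys.argv[2]);mx=float(sys.argv[3]) if len(sys.argv)>3 else .6
    n=int(np.ceil(abs(e-a)/st))
    for i in range(1,n+1):
        b=a+(e-a)*i/n
        g=np.r_[P+r*np.array([-np.cos(b),np.sin(b)]),.1165]
        ta=min(b,mx); x=np.array([0,0,-1.]);z=-np.array([np.sin(ta),np.cos(ta),0]);y=np.cross(z,x)
        D=R.T@(g-t); v=Ro.from_matrix(R.T@np.c_[x,y,z]).as_rotvec(degrees=True)
        print("%.2f"%b,D.dot(1000).round(1).tolist(),v.round(1).tolist())
E
python3 arc.py 0.30 0.03
```

```text
clock 2.4667 tcp [ 0.4865 -0.1013  0.1177] ballalpha 0.564 theta 0.434 r 0.1346 toolalpha 0.565 w 0.03880829433570674 j7 -2.2376773488343606
F [ 0.74  0.09 -0.58] Ftan(cw+) 0.48 Frad -0.58
0.53 [1.2, -0.3, 4.0] [-1.7, -0.4, -0.2]
0.51 [1.2, -0.1, 7.9] [-3.4, -0.4, -0.2]
0.48 [1.2, 0.2, 11.9] [-5.1, -0.4, -0.2]
0.45 [1.1, 0.6, 15.8] [-6.8, -0.4, -0.2]
0.42 [1.1, 1.1, 19.7] [-8.5, -0.4, -0.2]
0.39 [1.1, 1.7, 23.7] [-10.2, -0.4, -0.2]
0.36 [1.1, 2.5, 27.5] [-11.8, -0.4, -0.2]
0.33 [1.0, 3.4, 31.4] [-13.5, -0.4, -0.3]
0.30 [1.0, 4.3, 35.3] [-15.2, -0.4, -0.3]
```

Request:
{"api": "jog_arm", "payload": {"moves": [{"dx": 1, "dy": 0, "dz": 4, "ax": -1.7, "ay": 0, "az": 0, "grip": 0.42}, {"dx": 1, "dy": 0, "dz": 8, "ax": -3.4, "ay": 0, "az": 0, "grip": 0.42}, {"dx": 1, "dy": 0, "dz": 12, "ax": -5, "ay": 0, "az": 0, "grip": 0.42}, {"dx": 1, "dy": 0.5, "dz": 16, "ax": -7, "ay": 0, "az": 0, "grip": 0.42}, {"dx": 1, "dy": 1, "dz": 20, "ax": -8.5, "ay": 0, "az": 0, "grip": 0.42}, {"dx": 1, "dy": 1.5, "dz": 24, "ax": -10, "ay": 0, "az": 0, "grip": 0.42}]}}

```text
clock: 2.97
tcp_pos: [0.4755, -0.1223, 0.117]
orientation: [[0.008, 0.925, -0.379], [0.004, -0.379, -0.925], [-1.0, 0.006, -0.006]]
wrist_force: [0.1, 0.3, 0.3]
gripper_width: 0.0384
```

```bash
python3 arc.py 0.1 0.03
```

```text
clock 2.9667 tcp [ 0.4755 -0.1223  0.117 ] ballalpha 0.388 theta 0.258 r 0.1349 toolalpha 0.389 w 0.03843153584568484 j7 -2.032611002578306
F [0.13 0.32 0.3 ] Ftan(cw+) 0.34 Frad -0.0
0.36 [0.5, -0.1, 3.9] [-1.7, -0.4, -0.3]
0.33 [0.4, 0.1, 7.8] [-3.4, -0.4, -0.3]
0.30 [0.4, 0.4, 11.6] [-5.0, -0.4, -0.4]
0.27 [0.4, 0.8, 15.5] [-6.7, -0.4, -0.4]
0.24 [0.4, 1.3, 19.4] [-8.3, -0.3, -0.4]
0.22 [0.3, 1.9, 23.2] [-10.0, -0.3, -0.4]
0.19 [0.3, 2.6, 27.0] [-11.6, -0.3, -0.4]
0.16 [0.3, 3.5, 30.8] [-13.3, -0.3, -0.4]
0.13 [0.3, 4.4, 34.6] [-14.9, -0.3, -0.4]
0.10 [0.3, 5.5, 38.3] [-16.6, -0.3, -0.4]
```

Request:
{"api": "jog_arm", "payload": {"moves": [{"dx": 0, "dy": 0, "dz": 4, "ax": -1.7, "ay": 0, "az": 0, "grip": 0.42}, {"dx": 0, "dy": 0, "dz": 8, "ax": -3.4, "ay": 0, "az": 0, "grip": 0.42}, {"dx": 0, "dy": 0.5, "dz": 12, "ax": -5, "ay": 0, "az": 0, "grip": 0.42}, {"dx": 0, "dy": 1, "dz": 16, "ax": -7, "ay": 0, "az": 0, "grip": 0.42}, {"dx": 0, "dy": 1.5, "dz": 20, "ax": -8.5, "ay": 0, "az": 0, "grip": 0.42}, {"dx": 0, "dy": 2, "dz": 24, "ax": -10, "ay": 0, "az": 0, "grip": 0.42}, {"dx": 0, "dy": 2.7, "dz": 28, "ax": -12, "ay": 0, "az": 0, "grip": 0.42}, {"dx": 0, "dy": 3.5, "dz": 31, "ax": -13.5, "ay": 0, "az": 0, "grip": 0.42}, {"dx": 0, "dy": 4.4, "dz": 35, "ax": -15, "ay": 0, "az": 0, "grip": 0.42}]}}

```text
clock: 3.72
tcp_pos: [0.4672, -0.1546, 0.1172]
orientation: [[0.01, 0.992, -0.124], [0.006, -0.124, -0.992], [-1.0, 0.009, -0.007]]
wrist_force: [0.9, 4.2, 1.2]
gripper_width: 0.0385
```

```bash
python3 arc.py -0.1 0.03
```

```text
clock 3.7167 tcp [ 0.4672 -0.1546  0.1172] ballalpha 0.139 theta 0.009 r 0.1344 toolalpha 0.124 w 0.03848132326321666 j7 -1.72562945452928
F [0.89 4.18 1.18] Ftan(cw+) 4.26 Frad -0.3
0.11 [0.7, -0.6, 4.0] [-0.9, -0.4, -0.5]
0.08 [0.7, -0.5, 8.1] [-2.6, -0.4, -0.5]
0.05 [0.6, -0.3, 12.1] [-4.3, -0.4, -0.5]
0.02 [0.6, 0.1, 16.1] [-6.0, -0.4, -0.5]
-0.01 [0.6, 0.6, 20.1] [-7.7, -0.3, -0.5]
-0.04 [0.6, 1.2, 24.1] [-9.4, -0.3, -0.5]
-0.07 [0.6, 1.9, 28.1] [-11.1, -0.3, -0.5]
-0.10 [0.5, 2.7, 32.1] [-12.9, -0.3, -0.6]
```

Request:
{"api": "jog_arm", "payload": {"moves": [{"dx": 0, "dy": -0.5, "dz": -4, "ax": 2, "ay": 0, "az": 0, "grip": 0.42}, {"dx": 0, "dy": -0.5, "dz": -8, "ax": 4, "ay": 0, "az": 0, "grip": 0.42}, {"dx": 0, "dy": -0.5, "dz": -12, "ax": 6, "ay": 0, "az": 0, "grip": 0.42}, {"dx": 0, "dy": 0, "dz": -17, "ax": 8, "ay": 0, "az": 0, "grip": 0.42}, {"dx": 0, "dy": 0.5, "dz": -21, "ax": 10, "ay": 0, "az": 0, "grip": 0.42}, {"dx": 0, "dy": 1, "dz": -25, "ax": 12, "ay": 0, "az": 0, "grip": 0.42}, {"dx": 0, "dy": 2, "dz": -29, "ax": 13.5, "ay": 0, "az": 0, "grip": 0.42}, {"dx": 0, "dy": 3, "dz": -33, "ax": 15, "ay": 0, "az": 0, "grip": 0.42}, {"dx": 0, "dy": 4, "dz": -38, "ax": 17, "ay": 0, "az": 0, "grip": 0.42}, {"dx": 0, "dy": 5.5, "dz": -42, "ax": 19, "ay": 0, "az": 0, "grip": 0.42}]}}

```text
clock: 4.55
tcp_pos: [0.478, -0.1138, 0.1178]
orientation: [[0.01, 0.897, -0.442], [0.005, -0.442, -0.897], [-1.0, 0.007, -0.009]]
wrist_force: [-0.8, -0.8, -0.5]
gripper_width: 0.0384
```

```bash
python3 arc.py .52 .03
```

```text
clock 4.55 tcp [ 0.478  -0.1138  0.1178] ballalpha 0.453 theta 0.323 r 0.136 toolalpha 0.458 w 0.03836359663427407 j7 -2.1094858389065143
F [-0.79 -0.8  -0.45] Ftan(cw+) -1.07 Frad 0.37
0.48 [1.3, 1.0, -3.0] [1.0, -0.5, -0.4]
0.50 [1.4, 1.1, -6.0] [2.3, -0.5, -0.4]
0.52 [1.4, 1.3, -9.0] [3.6, -0.5, -0.4]
```

```bash
python3 arc.py .72 .03
```

```text
clock 4.55 tcp [ 0.478  -0.1138  0.1178] ballalpha 0.453 theta 0.323 r 0.136 toolalpha 0.458 w 0.03836359663427407 j7 -2.1094858389065143
F [-0.79 -0.8  -0.45] Ftan(cw+) -1.07 Frad 0.37
0.48 [1.3, 1.1, -4.0] [1.4, -0.5, -0.4]
0.51 [1.4, 1.2, -8.0] [3.1, -0.5, -0.4]
0.54 [1.4, 1.5, -12.0] [4.8, -0.5, -0.4]
0.57 [1.4, 1.9, -16.0] [6.5, -0.5, -0.4]
0.60 [1.5, 2.4, -19.9] [8.1, -0.5, -0.3]
0.63 [1.5, 3.0, -23.9] [8.1, -0.5, -0.3]
0.66 [1.6, 3.8, -27.8] [8.1, -0.5, -0.3]
0.69 [1.6, 4.6, -31.7] [8.1, -0.5, -0.3]
0.72 [1.6, 5.6, -35.6] [8.1, -0.5, -0.3]
```

Request:
{"api": "jog_arm", "payload": {"moves": [{"dx": 1, "dy": 1, "dz": -4, "ax": 1.4, "ay": 0, "az": 0, "grip": 0.42}, {"dx": 1, "dy": 1, "dz": -8, "ax": 3, "ay": 0, "az": 0, "grip": 0.42}, {"dx": 1, "dy": 1.5, "dz": -12, "ax": 5, "ay": 0, "az": 0, "grip": 0.42}, {"dx": 1, "dy": 2, "dz": -16, "ax": 6.5, "ay": 0, "az": 0, "grip": 0.42}, {"dx": 1, "dy": 2.4, "dz": -20, "ax": 8, "ay": 0, "az": 0, "grip": 0.42}, {"dx": 1, "dy": 3, "dz": -24, "ax": 8, "ay": 0, "az": 0, "grip": 0.42}]}}

```text
clock: 5.05
tcp_pos: [0.4909, -0.0936, 0.1171]
orientation: [[0.009, 0.826, -0.564], [0.005, -0.564, -0.826], [-1.0, 0.005, -0.009]]
wrist_force: [-1.4, -0.4, 0.1]
gripper_width: 0.0387
```

```bash
python3 arc.py .7 .03
```

```text
clock 5.05 tcp [ 0.4909 -0.0936  0.1171] ballalpha 0.63 theta 0.5 r 0.1353 toolalpha 0.599 w 0.0386624535663691 j7 -2.284790154006416
F [-1.4  -0.38  0.11] Ftan(cw+) -1.13 Frad 0.91
0.65 [0.6, 0.5, -3.1] [0.1, -0.5, -0.3]
0.68 [0.6, 0.7, -6.3] [0.1, -0.5, -0.3]
0.70 [0.6, 1.0, -9.4] [0.1, -0.5, -0.3]
```

Request:
{"api": "jog_arm", "payload": {"moves": [{"dx": -1, "dy": 0, "dz": 2.5, "ax": 0, "ay": 0, "az": 0, "grip": 0.42}, {"dx": -25, "dy": 0, "dz": 2.5, "ax": 0, "ay": 0, "az": 0, "grip": 0.42}, {"dx": -60, "dy": 0, "dz": 2.5, "ax": 0, "ay": 0, "az": 0, "grip": 0.42}, {"dx": -80, "dy": 0, "dz": 2.5, "ax": 0, "ay": 0, "az": 0, "grip": 0.42}, {"dx": -80, "dy": 0, "dz": 2.5, "ax": 0, "ay": 0, "az": 0, "grip": 0.42}, {"dx": -80, "dy": 0, "dz": 2.5, "ax": 0, "ay": 0, "az": 0, "grip": 0.42}]}}

```text
clock: 5.55
tcp_pos: [0.4898, -0.0966, 0.1984]
orientation: [[0.012, 0.826, -0.563], [0.003, -0.564, -0.826], [-1.0, 0.008, -0.01]]
wrist_force: [0.7, -0.5, -0.4]
gripper_width: 0.0389
```

```bash
python3 snap.py wrist:w4; python3 -c "
import cv2
a=cv2.imread('pics/w4.png')[0:270,120:480]; cv2.imwrite('pics/w4c.png',cv2.resize(a,None,fx=2.2,fy=2.2,interpolation=2))"
```

```text
clock 5.55
tcp_pos [0.4898, -0.0966, 0.1984]
orientation [[0.0124, 0.826, -0.5635], [0.0033, -0.5635, -0.8261], [-0.9999, 0.0084, -0.0097]]
wrist_force [0.6963, -0.4789, -0.374]
qpos [0.6333, 0.288, -0.5677, 1.9678, 0.187, 0.9252, -2.1965]
alpha 0.5986138778434921
```

View pics/w4c.png

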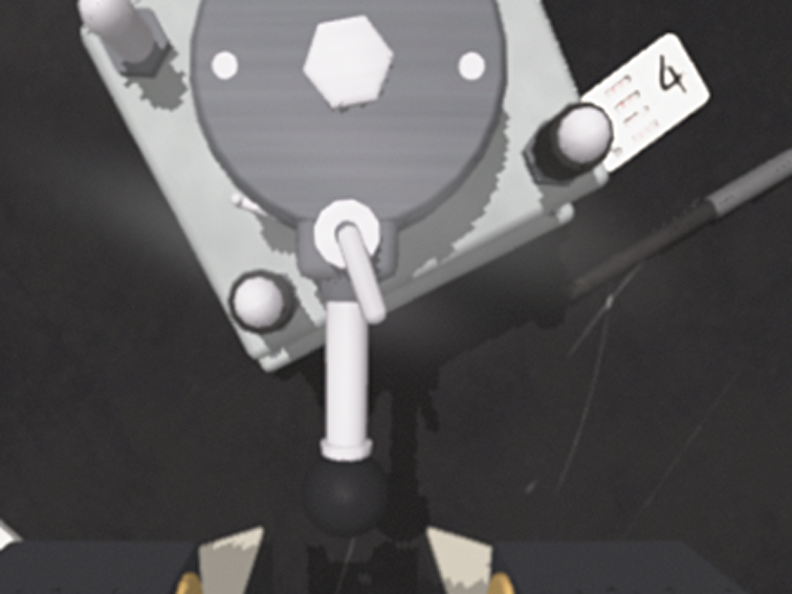

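```bash
python3 - <<'E'
from h import *
from workcell import manip
s=manip.read_state();R=np.array(s["orientation"]);t=np.array(s["tcp_pos"])
P=np.array([.6003,-.1733])
for n,x,y,z in(('ball',345,495,.124),('tipend',374,312,.161),('piv',347,233,.155),('hex',348,62,.14)):
    q=watz(R,t,(x/2.2+120,y/2.2),z)[:2];d=q-P;print(n,q.round(4),'r',np.hypot(*d).round(4),'alpha',np.arctan2(d[1],-d[0]).round(3))
al=.605; u=np.array([-np.cos(al),np.sin(al)]);tg=np.array([np.sin(al),np.cos(al)])
tip=P+u*.0697-tg*.0077; print('tip pred',tip)
# cage goal: straddle
for tan in(-.0077,.0):
  g=np.r_[P+u*.070+tg*tan,.159]; print((R.T@(g-t)*1000).round(1))
E
```

```text
ball [ 0.4883 -0.0965] r 0.1358 alpha 0.601
tipend [ 0.5377 -0.1401] r 0.0709 alpha 0.487
piv [ 0.5597 -0.146 ] r 0.0489 alpha 0.593
hex [ 0.5998 -0.1734] r 0.0005 alpha -0.259
tip pred [ 0.53859214 -0.13999055]
[38.5 65.2  8.2]
[38.5 65.3  0.5]
```

Request:
{"api": "jog_arm", "payload": {"moves": [{"dx": 0, "dy": 30, "dz": 4, "ax": 0, "ay": 0, "az": 0, "grip": 0.42}, {"dx": 0, "dy": 62, "dz": 8, "ax": 0, "ay": 0, "az": 0, "grip": 0.42}, {"dx": 0, "dy": 65, "dz": 8, "ax": 0, "ay": 0, "az": 0, "grip": 0.42}, {"dx": 10, "dy": 65, "dz": 8, "ax": 0, "ay": 0, "az": 0, "grip": 0.42}, {"dx": 25, "dy": 65, "dz": 8, "ax": 0, "ay": 0, "az": 0, "grip": 0.42}, {"dx": 35, "dy": 65, "dz": 8, "ax": 0, "ay": 0, "az": 0, "grip": 0.42}, {"dx": 38, "dy": 65, "dz": 8, "ax": 0, "ay": 0, "az": 0, "grip": 0.42}, {"dx": 38, "dy": 65, "dz": 8, "ax": 0, "ay": 0, "az": 0, "grip": 0.42}]}}

```text
clock: 6.27
tcp_pos: [0.5364, -0.1385, 0.1575]
orientation: [[0.006, 0.827, -0.563], [0.005, -0.563, -0.827], [-1.0, 0.002, -0.008]]
wrist_force: [0.7, -0.7, -0.3]
gripper_width: 0.0387
```

```bash
python3 snap.py wrist:w5
```

```text
clock 6.2667
tcp_pos [0.5364, -0.1385, 0.1575]
orientation [[0.0059, 0.8267, -0.5627], [0.0054, -0.5627, -0.8267], [-1.0, 0.0018, -0.0078]]
wrist_force [0.6552, -0.6847, -0.3252]
qpos [0.6213, 0.4398, -0.5161, 1.8682, 0.2641, 0.8971, -2.1874]
alpha 0.5976103629776781
```

View pics/w5.png

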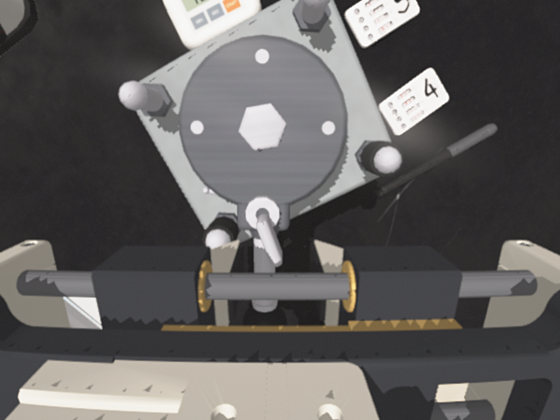

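Request:
{"api": "jog_arm", "payload": {"moves": [{"dx": -1, "dy": 0, "dz": -5, "ax": 0, "ay": 0, "az": 0, "grip": 0.42}, {"dx": -1, "dy": 0, "dz": -10, "ax": 0, "ay": 0, "az": 0, "grip": 0.42}, {"dx": -1, "dy": 0, "dz": -15, "ax": 0, "ay": 0, "az": 0, "grip": 0.42}, {"dx": -1, "dy": 0, "dz": -18, "ax": 0, "ay": 0, "az": 0, "grip": 0.42}, {"dx": -1, "dy": 0, "dz": -21, "ax": 0, "ay": 0, "az": 0, "grip": 0.42}, {"dx": -1, "dy": 0, "dz": -24, "ax": 0, "ay": 0, "az": 0, "grip": 0.42}, {"dx": -1, "dy": 0, "dz": -27, "ax": 0, "ay": 0, "az": 0, "grip": 0.42}, {"dx": -1, "dy": 0, "dz": -30, "ax": 0, "ay": 0, "az": 0, "grip": 0.42}, {"dx": -1, "dy": 0, "dz": -30, "ax": 0, "ay": 0, "az": 0, "grip": 0.42}]}}

```text
clock: 7.07
tcp_pos: [0.5547, -0.1135, 0.1599]
orientation: [[0.008, 0.827, -0.562], [0.005, -0.562, -0.827], [-1.0, 0.004, -0.009]]
wrist_force: [0.4, 0.2, -0.6]
gripper_width: 0.0389
```

```bash
python3 snap.py wrist:w6
```

```text
clock 7.0667
tcp_pos [0.5547, -0.1135, 0.1599]
orientation [[0.0083, 0.8269, -0.5622], [0.0048, -0.5623, -0.8269], [-1.0, 0.0042, -0.0087]]
wrist_force [0.3547, 0.1502, -0.59]
qpos [0.5688, 0.4558, -0.5195, 1.8389, 0.2731, 0.9107, -2.2419]
alpha 0.597115139621787
```

View pics/w6.png

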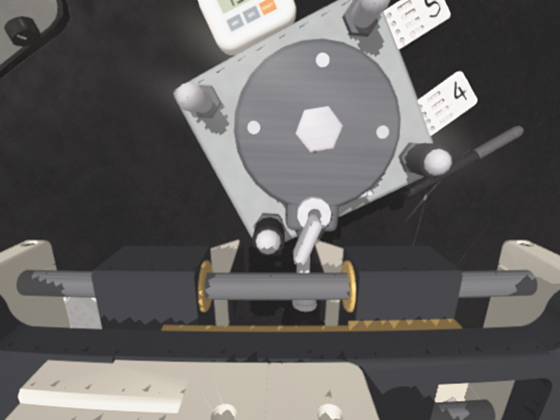

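Request:
{"api": "jog_arm", "payload": {"moves": [{"dx": 0, "dy": 0, "dz": 4, "ax": 0, "ay": 0, "az": 0, "grip": 0.42}, {"dx": -20, "dy": 0, "dz": 4, "ax": 0, "ay": 0, "az": 0, "grip": 0.42}, {"dx": -40, "dy": -5, "dz": 6, "ax": 0, "ay": 0, "az": 0, "grip": 0.42}, {"dx": -45, "dy": -35, "dz": 10, "ax": 0, "ay": 0, "az": 0, "grip": 0.6}, {"dx": -45, "dy": -65, "dz": 15, "ax": 0, "ay": 0, "az": 0, "grip": 0.6}, {"dx": -45, "dy": -70, "dz": 15, "ax": 0, "ay": 0, "az": 0, "grip": 0.6}, {"dx": -45, "dy": -70, "dz": 15, "ax": 0, "ay": 0, "az": 0, "grip": 0.6}]}}

```text
clock: 7.7
tcp_pos: [0.4861, -0.0865, 0.2046]
orientation: [[0.007, 0.827, -0.562], [0.004, -0.562, -0.827], [-1.0, 0.004, -0.007]]
wrist_force: [0.2, -0.5, -0.8]
gripper_width: 0.0545
```

```bash
python3 snap.py wrist:w7; python3 -c "
import cv2
a=cv2.imread('pics/w7.png')[0:270,120:480]; cv2.imwrite('pics/w7c.png',cv2.resize(a,None,fx=2.2,fy=2.2,interpolation=2))"
```

```text
clock 7.7
tcp_pos [0.4861, -0.0865, 0.2046]
orientation [[0.0074, 0.8274, -0.5616], [0.0039, -0.5616, -0.8274], [-1.0, 0.0039, -0.0074]]
wrist_force [0.2109, -0.4513, -0.7951]
qpos [0.6238, 0.2732, -0.5754, 1.9702, 0.1772, 0.9409, -2.2057]
alpha 0.5963521604956693
```

View pics/w7c.png

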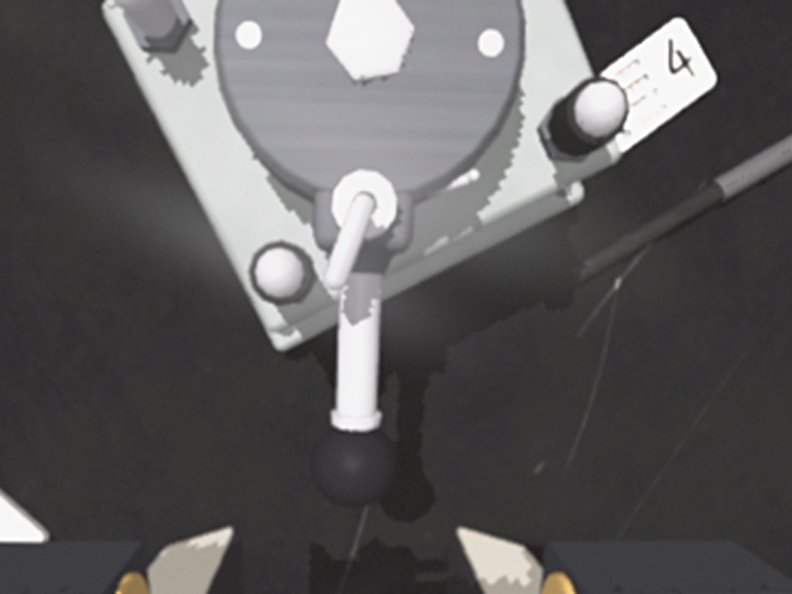

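```bash
python3 - <<'E'
from h import *
from workcell import manip
s=manip.read_state();R=np.array(s["orientation"]);t=np.array(s["tcp_pos"])
P=np.array([.6003,-.1733])
for n,x,y,z in(('ball',355,464,.124),):
    q=watz(R,t,(x/2.2+120,y/2.2),z)[:2];d=q-P;a=np.arctan2(d[1],-d[0]);print(n,q.round(4),'r',np.hypot(*d).round(4),'alpha',a.round(3))
g=np.r_[P+.135*np.array([-np.cos(a),np.sin(a)]),.1165];print((R.T@(g-t)*1000).round(1))
E
```

```text
ball [ 0.493  -0.0956] r 0.1325 alpha 0.626
[88.3  6.2  4.5]
```

Go down over the ball and close into a cage.

Request:
{"api": "jog_arm", "payload": {"moves": [{"dx": 5, "dy": 5, "dz": 4, "ax": 0, "ay": 0, "az": 0, "grip": 0.65}, {"dx": 35, "dy": 5, "dz": 4, "ax": 0, "ay": 0, "az": 0, "grip": 0.65}, {"dx": 65, "dy": 5, "dz": 4, "ax": 0, "ay": 0, "az": 0, "grip": 0.6}, {"dx": 85, "dy": 5, "dz": 4, "ax": 0, "ay": 0, "az": 0, "grip": 0.5}, {"dx": 88, "dy": 5, "dz": 4, "ax": 0, "ay": 0, "az": 0, "grip": 0.42}, {"dx": 88, "dy": 5, "dz": 4, "ax": 0, "ay": 0, "az": 0, "grip": 0.42}, {"dx": 88, "dy": 5, "dz": 4, "ax": 0, "ay": 0, "az": 0, "grip": 0.42}]}}

```text
clock: 8.33
tcp_pos: [0.4914, -0.0934, 0.1171]
orientation: [[0.01, 0.827, -0.563], [0.004, -0.563, -0.827], [-1.0, 0.006, -0.009]]
wrist_force: [0.6, 0.2, 0.9]
gripper_width: 0.0391
```

```bash
python3 arc.py .12 .043
```

```text
clock 8.3333 tcp [ 0.4914 -0.0934  0.1171] ballalpha 0.633 theta 0.503 r 0.1351 toolalpha 0.598 w 0.03905531421634341 j7 -2.2869814795808723
F [0.58 0.15 0.94] Ftan(cw+) 0.47 Frad -0.38
0.59 [0.6, -0.0, 5.8] [-0.4, -0.5, -0.3]
0.55 [0.5, 0.2, 11.5] [-2.9, -0.5, -0.3]
0.50 [0.5, 0.6, 17.3] [-5.3, -0.5, -0.3]
0.46 [0.4, 1.2, 23.0] [-7.8, -0.5, -0.4]
0.42 [0.4, 2.1, 28.7] [-10.2, -0.5, -0.4]
0.38 [0.3, 3.3, 34.4] [-12.7, -0.5, -0.4]
0.33 [0.3, 4.7, 40.0] [-15.1, -0.5, -0.4]
0.29 [0.2, 6.3, 45.5] [-17.6, -0.5, -0.4]
0.25 [0.2, 8.1, 51.0] [-20.0, -0.5, -0.4]
0.21 [0.2, 10.2, 56.4] [-22.5, -0.4, -0.4]
0.16 [0.1, 12.6, 61.6] [-24.9, -0.4, -0.4]
0.12 [0.1, 15.1, 66.8] [-27.4, -0.4, -0.4]
```

Request:
{"api": "jog_arm", "payload": {"moves": [{"dx": 0, "dy": 0, "dz": 6, "ax": -1, "ay": 0, "az": 0, "grip": 0.42}, {"dx": 0, "dy": 0, "dz": 12, "ax": -3, "ay": 0, "az": 0, "grip": 0.42}, {"dx": 0, "dy": 0.6, "dz": 17.5, "ax": -5, "ay": 0, "az": 0, "grip": 0.42}, {"dx": 0, "dy": 1.2, "dz": 23, "ax": -8, "ay": 0, "az": 0, "grip": 0.42}, {"dx": 0, "dy": 2, "dz": 29, "ax": -10, "ay": 0, "az": 0, "grip": 0.42}, {"dx": 0, "dy": 3.3, "dz": 34.5, "ax": -12.5, "ay": 0, "az": 0, "grip": 0.42}, {"dx": 0, "dy": 4.7, "dz": 40, "ax": -15, "ay": 0, "az": 0, "grip": 0.42}, {"dx": 0, "dy": 6.3, "dz": 45.5, "ax": -17.5, "ay": 0, "az": 0, "grip": 0.42}, {"dx": 0, "dy": 8, "dz": 51, "ax": -20, "ay": 0, "az": 0, "grip": 0.42}, {"dx": 0, "dy": 10, "dz": 56.5, "ax": -22.5, "ay": 0, "az": 0, "grip": 0.42}, {"dx": 0, "dy": 12.5, "dz": 61.5, "ax": -25, "ay": 0, "az": 0, "grip": 0.42}, {"dx": 0, "dy": 15, "dz": 67, "ax": -27.5, "ay": 0, "az": 0, "grip": 0.42}]}}

```text
clock: 9.33
tcp_pos: [0.468, -0.1579, 0.1186]
orientation: [[0.013, 0.993, -0.115], [0.003, -0.115, -0.993], [-1.0, 0.013, -0.004]]
wrist_force: [0.6, 0.7, 0.4]
gripper_width: 0.0387
```

```bash
python3 arc.py -.47 .05
```

```text
clock 9.3333 tcp [ 0.468  -0.1579  0.1186] ballalpha 0.116 theta -0.014 r 0.1332 toolalpha 0.115 w 0.03874583511702323 j7 -1.715136407095997
F [0.56 0.75 0.39] Ftan(cw+) 0.81 Frad -0.47
0.07 [2.1, -1.7, 6.6] [-2.8, -0.2, -0.7]
0.02 [2.0, -1.2, 13.2] [-5.6, -0.2, -0.8]
-0.03 [2.0, -0.4, 19.7] [-8.4, -0.2, -0.8]
-0.08 [2.0, 0.7, 26.2] [-11.2, -0.2, -0.8]
-0.13 [2.0, 2.2, 32.7] [-14.0, -0.2, -0.8]
-0.18 [2.0, 3.9, 39.0] [-16.7, -0.1, -0.8]
-0.23 [2.0, 6.0, 45.3] [-19.5, -0.1, -0.8]
-0.27 [2.0, 8.3, 51.4] [-22.3, -0.1, -0.8]
-0.32 [2.0, 11.0, 57.5] [-25.1, -0.1, -0.8]
-0.37 [2.0, 13.9, 63.4] [-27.9, -0.1, -0.8]
-0.42 [2.0, 17.2, 69.1] [-30.7, -0.1, -0.8]
-0.47 [2.0, 20.7, 74.7] [-33.5, -0.0, -0.8]
```

Request:
{"api": "jog_arm", "payload": {"moves": [{"dx": 1, "dy": -1, "dz": 6.5, "ax": -3, "ay": 0, "az": 0, "grip": 0.42}, {"dx": 2, "dy": -1, "dz": 13, "ax": -5.5, "ay": 0, "az": -0.5, "grip": 0.42}, {"dx": 2, "dy": -0.4, "dz": 19.7, "ax": -8.5, "ay": 0, "az": -0.5, "grip": 0.42}, {"dx": 2, "dy": 0.7, "dz": 26, "ax": -11, "ay": 0, "az": -0.8, "grip": 0.42}, {"dx": 2, "dy": 2, "dz": 32.5, "ax": -14, "ay": 0, "az": -0.8, "grip": 0.42}, {"dx": 2, "dy": 4, "dz": 39, "ax": -17, "ay": 0, "az": -0.8, "grip": 0.42}, {"dx": 2, "dy": 6, "dz": 45, "ax": -19.5, "ay": 0, "az": -0.8, "grip": 0.42}, {"dx": 2, "dy": 8.3, "dz": 51.5, "ax": -22, "ay": 0, "az": -0.8, "grip": 0.42}, {"dx": 2, "dy": 11, "dz": 57.5, "ax": -25, "ay": 0, "az": -0.8, "grip": 0.42}, {"dx": 2, "dy": 14, "dz": 63.5, "ax": -28, "ay": 0, "az": -0.8, "grip": 0.42}, {"dx": 2, "dy": 17, "dz": 69, "ax": -30.5, "ay": 0, "az": -0.8, "grip": 0.42}, {"dx": 2, "dy": 20, "dz": 73, "ax": -32.5, "ay": 0, "az": -0.8, "grip": 0.42}]}}

```text
clock: 10.33
tcp_pos: [0.4808, -0.2341, 0.1184]
orientation: [[0.002, 0.899, 0.438], [-0.001, 0.438, -0.899], [-1.0, 0.001, 0.002]]
wrist_force: [-1.7, 0.9, 0.3]
gripper_width: 0.0386
```

```bash
python3 arc.py .1 .05
```

```text
clock 10.3333 tcp [ 0.4808 -0.2341  0.1184] ballalpha -0.471 theta -0.601 r 0.1341 toolalpha -0.453 w 0.038612659576926306 j7 -1.10040327765975
F [-1.69  0.94  0.34] Ftan(cw+) 1.6 Frad 1.08
-0.42 [1.9, -0.9, -6.4] [1.7, 0.1, -0.1]
-0.38 [1.9, -0.5, -12.8] [4.4, 0.1, -0.1]
-0.33 [1.8, 0.1, -19.2] [7.2, 0.1, -0.1]
-0.28 [1.8, 1.1, -25.6] [9.9, 0.1, -0.1]
-0.23 [1.8, 2.3, -31.9] [12.6, 0.1, -0.1]
-0.19 [1.8, 3.9, -38.1] [15.3, 0.1, -0.1]
-0.14 [1.8, 5.7, -44.2] [18.1, 0.1, -0.1]
-0.09 [1.8, 7.8, -50.3] [20.8, 0.1, -0.1]
-0.04 [1.8, 10.3, -56.2] [23.5, 0.1, -0.1]
0.00 [1.8, 13.0, -62.1] [26.2, 0.1, -0.1]
0.05 [1.8, 15.9, -67.7] [29.0, 0.1, -0.1]
0.10 [1.8, 19.2, -73.3] [31.7, 0.1, -0.1]
```

Request:
{"api": "jog_arm", "payload": {"moves": [{"dx": 1, "dy": -0.5, "dz": -6.5, "ax": 2, "ay": 0, "az": 0, "grip": 0.42}, {"dx": 1.5, "dy": -0.5, "dz": -13, "ax": 4.5, "ay": 0, "az": 0, "grip": 0.42}, {"dx": 1.5, "dy": 0, "dz": -19, "ax": 7, "ay": 0, "az": 0, "grip": 0.42}, {"dx": 1.5, "dy": 1, "dz": -25.5, "ax": 10, "ay": 0, "az": 0, "grip": 0.42}, {"dx": 1.5, "dy": 2.3, "dz": -32, "ax": 12.5, "ay": 0, "az": 0, "grip": 0.42}, {"dx": 1.5, "dy": 4, "dz": -38, "ax": 15, "ay": 0, "az": 0, "grip": 0.42}, {"dx": 1.5, "dy": 5.7, "dz": -44, "ax": 18, "ay": 0, "az": 0, "grip": 0.42}, {"dx": 1.5, "dy": 8, "dz": -50, "ax": 21, "ay": 0, "az": 0, "grip": 0.42}, {"dx": 1.5, "dy": 10, "dz": -56, "ax": 23.5, "ay": 0, "az": 0, "grip": 0.42}, {"dx": 1.5, "dy": 13, "dz": -62, "ax": 26, "ay": 0, "az": 0, "grip": 0.42}, {"dx": 1.5, "dy": 16, "dz": -68, "ax": 29, "ay": 0, "az": 0, "grip": 0.42}, {"dx": 1.5, "dy": 19, "dz": -73, "ax": 31.5, "ay": 0, "az": 0, "grip": 0.42}]}}

```text
clock: 11.33
tcp_pos: [0.467, -0.1627, 0.1187]
orientation: [[0.005, 0.995, -0.101], [-0.005, -0.101, -0.995], [-1.0, 0.005, 0.005]]
wrist_force: [-2.7, -4.8, 1.4]
gripper_width: 0.0384
```

```bash
python3 arc.py .7 .055 .65
```

```text
clock 11.3333 tcp [ 0.467  -0.1627  0.1187] ballalpha 0.08 theta -0.05 r 0.1338 toolalpha 0.101 w 0.038375276200707985 j7 -1.705620187990116
F [-2.68 -4.84  1.4 ] Ftan(cw+) -5.03 Frad 2.28
0.13 [2.2, -1.2, -7.0] [1.7, 0.3, -0.3]
0.18 [2.2, -0.8, -13.9] [4.7, 0.3, -0.3]
0.23 [2.1, -0.1, -20.9] [7.7, 0.3, -0.3]
0.29 [2.1, 1.0, -27.8] [10.6, 0.2, -0.3]
0.34 [2.1, 2.5, -34.6] [13.6, 0.2, -0.3]
0.39 [2.1, 4.3, -41.3] [16.5, 0.2, -0.3]
0.44 [2.0, 6.5, -48.0] [19.5, 0.2, -0.3]
0.49 [2.0, 9.0, -54.5] [22.5, 0.2, -0.3]
0.54 [2.0, 11.8, -60.9] [25.4, 0.2, -0.3]
0.60 [2.0, 14.9, -67.1] [28.4, 0.2, -0.4]
0.65 [2.0, 18.4, -73.1] [31.3, 0.2, -0.4]
0.70 [2.0, 22.2, -79.0] [31.4, 0.2, -0.4]
```

Request:
{"api": "jog_arm", "payload": {"moves": [{"dx": 2, "dy": -1, "dz": -7, "ax": 2, "ay": 0, "az": 0, "grip": 0.42}, {"dx": 2, "dy": -0.8, "dz": -14, "ax": 5, "ay": 0, "az": 0, "grip": 0.42}, {"dx": 2, "dy": 0, "dz": -21, "ax": 8, "ay": 0, "az": 0, "grip": 0.42}, {"dx": 2, "dy": 1, "dz": -28, "ax": 10.5, "ay": 0, "az": 0, "grip": 0.42}, {"dx": 2, "dy": 2.5, "dz": -35, "ax": 13.5, "ay": 0, "az": 0, "grip": 0.42}, {"dx": 2, "dy": 4, "dz": -41, "ax": 16.5, "ay": 0, "az": 0, "grip": 0.42}]}}

```text
clock: 11.83
tcp_pos: [0.4758, -0.1243, 0.1185]
orientation: [[0.006, 0.924, -0.383], [-0.009, -0.383, -0.924], [-1.0, 0.009, 0.006]]
wrist_force: [-2.5, -3.4, 2.5]
gripper_width: 0.0384
```

```bash
python3 arc.py .72 .055 .65
```

```text
clock 11.8333 tcp [ 0.4758 -0.1243  0.1185] ballalpha 0.375 theta 0.245 r 0.1338 toolalpha 0.393 w 0.03836969464425785 j7 -2.0510610391052437
F [-2.5  -3.37  2.53] Ftan(cw+) -4.05 Frad 1.09
0.42 [2.0, -1.2, -6.6] [1.8, 0.3, -0.5]
0.47 [1.9, -0.8, -13.3] [4.6, 0.3, -0.5]
0.52 [1.9, -0.2, -19.9] [7.4, 0.3, -0.5]
0.57 [1.9, 0.9, -26.5] [10.2, 0.3, -0.5]
0.62 [1.8, 2.2, -33.0] [13.1, 0.3, -0.5]
0.67 [1.8, 3.9, -39.5] [14.7, 0.3, -0.5]
0.72 [1.8, 5.9, -45.8] [14.7, 0.3, -0.5]
```

Request:
{"api": "jog_arm", "payload": {"moves": [{"dx": 2, "dy": -1, "dz": -7, "ax": 2, "ay": 0, "az": 0, "grip": 0.42}, {"dx": 2, "dy": -0.8, "dz": -13, "ax": 4.5, "ay": 0, "az": 0, "grip": 0.42}, {"dx": 2, "dy": 0, "dz": -20, "ax": 7.5, "ay": 0, "az": 0, "grip": 0.42}, {"dx": 2, "dy": 1, "dz": -26.5, "ax": 10, "ay": 0, "az": 0, "grip": 0.42}, {"dx": 2, "dy": 2.2, "dz": -33, "ax": 13, "ay": 0, "az": 0, "grip": 0.42}, {"dx": 2, "dy": 4, "dz": -39.5, "ax": 14.5, "ay": 0, "az": 0, "grip": 0.42}, {"dx": 2, "dy": 6, "dz": -45, "ax": 14.5, "ay": 0, "az": 0, "grip": 0.42}]}}

```text
clock: 12.42
tcp_pos: [0.4982, -0.0862, 0.1177]
orientation: [[0.005, 0.797, -0.604], [-0.011, -0.604, -0.797], [-1.0, 0.01, 0.006]]
wrist_force: [-5.9, -1.9, 1.3]
gripper_width: 0.0387
```

```bash
python3 arc.py .1 .055 .65
```

```text
clock 12.4167 tcp [ 0.4982 -0.0862  0.1177] ballalpha 0.706 theta 0.576 r 0.1342 toolalpha 0.649 w 0.03873778169260951 j7 -2.3723254892810974
F [-5.88 -1.88  1.34] Ftan(cw+) -5.25 Frad 3.25
0.66 [1.2, -1.1, 6.8] [0.1, 0.3, -0.6]
0.61 [1.3, -0.9, 13.6] [-2.5, 0.3, -0.6]
0.55 [1.3, -0.5, 20.4] [-5.4, 0.4, -0.6]
0.50 [1.4, 0.3, 27.1] [-8.3, 0.4, -0.6]
0.45 [1.4, 1.5, 33.9] [-11.2, 0.4, -0.6]
0.40 [1.5, 3.0, 40.5] [-14.1, 0.4, -0.6]
0.35 [1.5, 4.8, 47.1] [-17.0, 0.4, -0.5]
0.30 [1.6, 7.0, 53.6] [-19.9, 0.4, -0.5]
0.25 [1.6, 9.5, 59.9] [-22.8, 0.4, -0.5]
0.20 [1.7, 12.3, 66.1] [-25.7, 0.5, -0.5]
0.15 [1.8, 15.4, 72.2] [-28.6, 0.5, -0.5]
0.10 [1.8, 18.8, 78.1] [-31.5, 0.5, -0.5]
```

Request:
{"api": "jog_arm", "payload": {"moves": [{"dx": 1, "dy": -1, "dz": 7, "ax": 0, "ay": 0, "az": 0, "grip": 0.42}, {"dx": 1, "dy": -1, "dz": 13.5, "ax": -2.5, "ay": 0, "az": -0.5, "grip": 0.42}, {"dx": 1, "dy": -0.5, "dz": 20.5, "ax": -5.5, "ay": 0, "az": -0.5, "grip": 0.42}, {"dx": 1, "dy": 0.3, "dz": 27, "ax": -8.5, "ay": 0, "az": -0.5, "grip": 0.42}, {"dx": 1.5, "dy": 1.5, "dz": 34, "ax": -11, "ay": 0, "az": -0.5, "grip": 0.42}, {"dx": 1.5, "dy": 3, "dz": 40.5, "ax": -14, "ay": 0, "az": -0.5, "grip": 0.42}, {"dx": 1.5, "dy": 5, "dz": 47, "ax": -17, "ay": 0, "az": -0.5, "grip": 0.42}, {"dx": 1.5, "dy": 7, "dz": 53.5, "ax": -20, "ay": 0, "az": -0.5, "grip": 0.42}, {"dx": 1.5, "dy": 9.5, "dz": 60, "ax": -23, "ay": 0, "az": -0.5, "grip": 0.42}, {"dx": 1.5, "dy": 12.3, "dz": 66, "ax": -25.5, "ay": 0, "az": -0.5, "grip": 0.42}, {"dx": 1.5, "dy": 15.4, "dz": 72, "ax": -28.5, "ay": 0, "az": -0.5, "grip": 0.42}, {"dx": 1.5, "dy": 19, "dz": 78, "ax": -31.5, "ay": 0, "az": -0.5, "grip": 0.42}]}}

```text
clock: 13.42
tcp_pos: [0.4672, -0.161, 0.1183]
orientation: [[0.0, 0.995, -0.097], [-0.009, -0.097, -0.995], [-1.0, 0.001, 0.009]]
wrist_force: [-0.1, 1.2, -0.5]
gripper_width: 0.0387
```

```bash
python3 arc.py -.47 .05
```

```text
clock 13.4167 tcp [ 0.4672 -0.161   0.1183] ballalpha 0.092 theta -0.038 r 0.1336 toolalpha 0.097 w 0.03870136694981561 j7 -1.711750800399298
F [-0.07  1.18 -0.54] Ftan(cw+) 1.17 Frad 0.18
0.05 [1.8, -1.2, 6.3] [-3.0, 0.5, -0.0]
-0.00 [1.9, -0.7, 12.6] [-5.6, 0.5, -0.0]
-0.05 [1.9, 0.0, 18.9] [-8.3, 0.5, -0.0]
-0.10 [2.0, 1.1, 25.1] [-11.0, 0.5, -0.0]
-0.14 [2.1, 2.5, 31.3] [-13.7, 0.5, 0.0]
-0.19 [2.1, 4.1, 37.4] [-16.4, 0.5, 0.0]
-0.24 [2.2, 6.0, 43.4] [-19.1, 0.5, 0.0]
-0.28 [2.2, 8.2, 49.4] [-21.8, 0.5, 0.0]
-0.33 [2.3, 10.7, 55.2] [-24.4, 0.5, 0.1]
-0.38 [2.3, 13.5, 60.9] [-27.1, 0.5, 0.1]
-0.42 [2.4, 16.5, 66.4] [-29.8, 0.5, 0.1]
-0.47 [2.4, 19.7, 71.9] [-32.5, 0.5, 0.1]
```

Request:
{"api": "jog_arm", "payload": {"moves": [{"dx": 1, "dy": -1, "dz": 6.3, "ax": -3, "ay": 0, "az": 0, "grip": 0.42}, {"dx": 2, "dy": -0.7, "dz": 12.6, "ax": -5.5, "ay": 0.5, "az": 0, "grip": 0.42}, {"dx": 2, "dy": 0, "dz": 19, "ax": -8.5, "ay": 0.5, "az": 0, "grip": 0.42}, {"dx": 2, "dy": 1, "dz": 25, "ax": -11, "ay": 0.5, "az": 0, "grip": 0.42}, {"dx": 2, "dy": 2.5, "dz": 31, "ax": -13.5, "ay": 0.5, "az": 0, "grip": 0.42}, {"dx": 2, "dy": 4, "dz": 37.5, "ax": -16.5, "ay": 0.5, "az": 0, "grip": 0.42}, {"dx": 2, "dy": 6, "dz": 43.5, "ax": -19, "ay": 0.5, "az": 0, "grip": 0.42}, {"dx": 2, "dy": 8, "dz": 49.5, "ax": -22, "ay": 0.5, "az": 0, "grip": 0.42}, {"dx": 2, "dy": 10.7, "dz": 55, "ax": -24.5, "ay": 0.5, "az": 0, "grip": 0.42}, {"dx": 2, "dy": 13.5, "dz": 61, "ax": -27, "ay": 0.5, "az": 0, "grip": 0.42}, {"dx": 2, "dy": 16.5, "dz": 66.5, "ax": -30, "ay": 0.5, "az": 0, "grip": 0.42}, {"dx": 2, "dy": 20, "dz": 72, "ax": -32.5, "ay": 0.5, "az": 0, "grip": 0.42}]}}

```text
clock: 14.42
tcp_pos: [0.4806, -0.2361, 0.1182]
orientation: [[0.0, 0.891, 0.455], [-0.002, 0.455, -0.891], [-1.0, -0.001, 0.002]]
wrist_force: [-1.4, 0.7, 0.3]
gripper_width: 0.0388
```

```bash
python3 arc.py .1 .05; python3 snap.py side:s8;  python3 -c "
import cv2
a=cv2.imread('pics/s8.png')[160:305,205:385]; cv2.imwrite('pics/s8c.png',cv2.resize(a,None,fx=4,fy=4,interpolation=2))"
```

```text
clock 14.4167 tcp [ 0.4806 -0.2361  0.1182] ballalpha -0.483 theta -0.613 r 0.1352 toolalpha -0.472 w 0.03879756103650025 j7 -1.0810219475835696
F [-1.39  0.67  0.3 ] Ftan(cw+) 1.24 Frad 0.92
-0.43 [1.7, 0.2, -6.6] [2.2, 0.1, 0.0]
-0.39 [1.7, 0.7, -13.1] [4.9, 0.1, 0.0]
-0.34 [1.7, 1.4, -19.6] [7.7, 0.1, 0.0]
-0.29 [1.7, 2.4, -26.1] [10.5, 0.1, 0.0]
-0.24 [1.7, 3.8, -32.5] [13.3, 0.1, 0.0]
-0.19 [1.7, 5.4, -38.9] [16.1, 0.1, 0.0]
-0.14 [1.7, 7.4, -45.1] [18.9, 0.1, 0.0]
-0.09 [1.6, 9.7, -51.3] [21.6, 0.1, 0.0]
-0.05 [1.6, 12.2, -57.3] [24.4, 0.1, 0.0]
0.00 [1.6, 15.1, -63.2] [27.2, 0.1, 0.0]
0.05 [1.6, 18.2, -69.0] [30.0, 0.1, 0.0]
0.10 [1.6, 21.6, -74.6] [32.8, 0.1, 0.0]
clock 14.4167
tcp_pos [0.4806, -0.2361, 0.1182]
orientation [[0.0002, 0.8906, 0.4547], [-0.0018, 0.4547, -0.8906], [-1.0, -0.0007, 0.0017]]
wrist_force [-1.3941, 0.6701, 0.2959]
qpos [0.9756, 0.5239, -0.7177, 1.9307, 0.4543, 0.8529, -1.081]
alpha -0.47202663591868216
```

View pics/s8c.png

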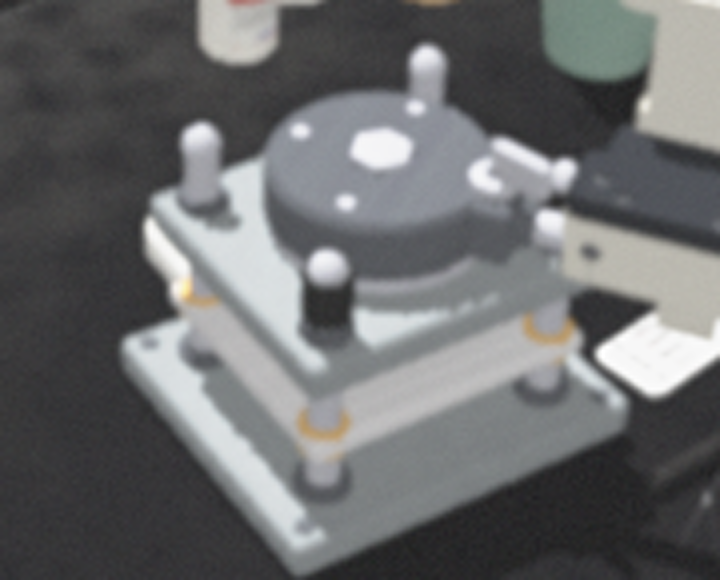

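Request:
{"api": "jog_arm", "payload": {"moves": [{"dx": 1, "dy": 0.2, "dz": -6.6, "ax": 2, "ay": 0, "az": 0, "grip": 0.42}, {"dx": 1.5, "dy": 0.7, "dz": -13, "ax": 5, "ay": 0, "az": 0, "grip": 0.42}, {"dx": 1.5, "dy": 1.4, "dz": -19.5, "ax": 7.5, "ay": 0, "az": 0, "grip": 0.42}, {"dx": 1.5, "dy": 2.4, "dz": -26, "ax": 10.5, "ay": 0, "az": 0, "grip": 0.42}, {"dx": 1.5, "dy": 3.8, "dz": -32.5, "ax": 13, "ay": 0, "az": 0, "grip": 0.42}, {"dx": 1.5, "dy": 5.4, "dz": -39, "ax": 16, "ay": 0, "az": 0, "grip": 0.42}, {"dx": 1.5, "dy": 7.4, "dz": -45, "ax": 19, "ay": 0, "az": 0, "grip": 0.42}]}}

```text
clock: 15.05
tcp_pos: [0.4675, -0.1967, 0.1178]
orientation: [[0.003, 0.991, 0.135], [-0.006, 0.135, -0.991], [-1.0, 0.002, 0.006]]
wrist_force: [-0.1, -4.6, -0.8]
gripper_width: 0.0387
```

```bash
python3 arc.py .15 .04
```

```text
clock 15.05 tcp [ 0.4675 -0.1967  0.1178] ballalpha -0.175 theta -0.305 r 0.1349 toolalpha -0.135 w 0.03867409671655682 j7 -1.4366169848573225
F [-0.07 -4.64 -0.78] Ftan(cw+) -4.55 Frad 0.87
-0.14 [1.3, -0.3, -4.9] [-0.2, 0.4, -0.1]
-0.10 [1.3, -0.2, -9.7] [1.9, 0.4, -0.1]
-0.07 [1.2, 0.1, -14.6] [4.0, 0.4, -0.1]
-0.03 [1.2, 0.5, -19.5] [6.0, 0.4, -0.1]
0.01 [1.2, 1.1, -24.3] [8.1, 0.4, -0.1]
0.04 [1.1, 1.9, -29.1] [10.2, 0.4, -0.2]
0.08 [1.1, 2.8, -33.9] [12.2, 0.3, -0.2]
0.11 [1.1, 3.9, -38.6] [14.3, 0.3, -0.2]
0.15 [1.1, 5.2, -43.3] [16.4, 0.3, -0.2]
```

Request:
{"api": "jog_arm", "payload": {"moves": [{"dx": 1, "dy": -0.3, "dz": -5, "ax": 0, "ay": 0, "az": 0, "grip": 0.42}, {"dx": 1, "dy": 0, "dz": -10, "ax": 2, "ay": 0, "az": 0, "grip": 0.42}, {"dx": 1, "dy": 0, "dz": -15, "ax": 4, "ay": 0, "az": 0, "grip": 0.42}, {"dx": 1, "dy": 0.5, "dz": -20, "ax": 6, "ay": 0, "az": 0, "grip": 0.42}, {"dx": 1, "dy": 1, "dz": -25, "ax": 8, "ay": 0, "az": 0, "grip": 0.42}]}}

```text
clock: 15.47
tcp_pos: [0.4651, -0.1748, 0.1176]
orientation: [[0.004, 1.0, -0.007], [-0.01, -0.007, -1.0], [-1.0, 0.004, 0.01]]
wrist_force: [-1.0, -7.0, 0.6]
gripper_width: 0.0384
```

```bash
python3 arc.py .2 .04
```

```text
clock 15.4667 tcp [ 0.4651 -0.1748  0.1176] ballalpha -0.011 theta -0.141 r 0.1352 toolalpha 0.007 w 0.03835832777964766 j7 -1.6055853098896804
F [-1.05 -7.02  0.61] Ftan(cw+) -7.01 Frad 1.13
0.02 [1.1, 0.2, -4.8] [1.0, 0.6, -0.2]
0.06 [1.0, 0.4, -9.5] [3.0, 0.6, -0.3]
0.09 [1.0, 0.7, -14.2] [5.0, 0.6, -0.3]
0.13 [0.9, 1.2, -19.0] [7.0, 0.5, -0.3]
0.16 [0.9, 1.9, -23.7] [9.0, 0.5, -0.3]
0.20 [0.9, 2.7, -28.3] [11.0, 0.5, -0.3]
```

Request:
{"api": "jog_arm", "payload": {"moves": [{"dx": 1, "dy": 0, "dz": -3, "ax": 0.5, "ay": 0, "az": 0, "grip": 0.42}, {"dx": 1, "dy": 0, "dz": -5, "ax": 1, "ay": 0, "az": 0, "grip": 0.42}, {"dx": 1, "dy": 0, "dz": -5, "ax": 1, "ay": 0, "az": 0, "grip": 0.42}]}}

```text
clock: 15.72
tcp_pos: [0.4652, -0.1724, 0.1176]
orientation: [[0.005, 1.0, -0.026], [-0.013, -0.026, -1.0], [-1.0, 0.005, 0.013]]
wrist_force: [-1.4, -5.0, 0.5]
gripper_width: 0.0385
```

```bash
python3 arc.py; python3 arc.py
```

```text
clock 15.7167 tcp [ 0.4652 -0.1724  0.1176] ballalpha 0.007 theta -0.123 r 0.1351 toolalpha 0.026 w 0.03850219876030989 j7 -1.6312823756231032
F [-1.42 -4.99  0.52] Ftan(cw+) -5.0 Frad 1.39
clock 15.7167 tcp [ 0.4652 -0.1724  0.1176] ballalpha 0.007 theta -0.123 r 0.1351 toolalpha 0.026 w 0.03850219876030989 j7 -1.6312823756231032
F [-1.42 -4.99  0.52] Ftan(cw+) -5.0 Frad 1.39
```

Request:
{"api": "jog_arm", "payload": {"moves": [{"dx": 1, "dy": 0, "dz": -5, "ax": 1, "ay": 0, "az": 0, "grip": 0.42}, {"dx": 1, "dy": 0, "dz": -8, "ax": 2, "ay": 0, "az": 0, "grip": 0.42}, {"dx": 1, "dy": 0.2, "dz": -11, "ax": 3, "ay": 0, "az": 0, "grip": 0.42}, {"dx": 1, "dy": 0.4, "dz": -14, "ax": 4, "ay": 0, "az": 0, "grip": 0.42}]}}

```text
clock: 16.05
tcp_pos: [0.4656, -0.1622, 0.1174]
orientation: [[0.006, 0.995, -0.099], [-0.018, -0.099, -0.995], [-1.0, 0.007, 0.017]]
wrist_force: [-2.5, -8.6, 2.3]
gripper_width: 0.0385
```

```bash
python3 arc.py .3 .025
```

```text
clock 16.05 tcp [ 0.4656 -0.1622  0.1174] ballalpha 0.083 theta -0.047 r 0.1352 toolalpha 0.099 w 0.0384539933998271 j7 -1.7220940510005285
F [-2.49 -8.64  2.31] Ftan(cw+) -8.82 Frad 1.77
0.11 [0.8, 0.2, -3.3] [0.5, 1.0, -0.4]
0.13 [0.8, 0.2, -6.5] [1.8, 1.0, -0.4]
0.16 [0.7, 0.4, -9.8] [3.2, 1.0, -0.4]
0.18 [0.7, 0.6, -13.1] [4.6, 1.0, -0.5]
0.20 [0.6, 0.9, -16.3] [6.0, 1.0, -0.5]
0.23 [0.6, 1.3, -19.5] [7.4, 1.0, -0.5]
0.25 [0.5, 1.7, -22.8] [8.8, 1.0, -0.5]
0.28 [0.5, 2.3, -26.0] [10.1, 1.0, -0.5]
0.30 [0.4, 2.9, -29.2] [11.5, 1.0, -0.5]
```

Request:
{"api": "jog_arm", "payload": {"moves": [{"dx": 0, "dy": 0, "dz": 2, "ax": 0, "ay": 0, "az": 0, "grip": 0.42}, {"dx": 0, "dy": 0, "dz": 3, "ax": 0, "ay": 0, "az": 0, "grip": 0.5}, {"dx": 0, "dy": 0, "dz": 3, "ax": 0, "ay": 0, "az": 0, "grip": 0.6}, {"dx": 0, "dy": 0, "dz": 3, "ax": 0, "ay": 0, "az": 0, "grip": 0.6}]}}

```text
clock: 16.38
tcp_pos: [0.4656, -0.1647, 0.1177]
orientation: [[0.006, 0.995, -0.098], [-0.018, -0.098, -0.995], [-1.0, 0.008, 0.017]]
wrist_force: [-0.1, 0.4, -0.1]
gripper_width: 0.053
```

```bash
python3 arc.py
```

```text
clock 16.3833 tcp [ 0.4656 -0.1647  0.1177] ballalpha 0.063 theta -0.067 r 0.135 toolalpha 0.098 w 0.05295647819192141 j7 -1.7151681681363156
F [-0.06  0.39 -0.13] Ftan(cw+) 0.39 Frad 0.09
```

Free of the ball. Lift, retreat and inspect.

Request:
{"api": "jog_arm", "payload": {"moves": [{"dx": -15, "dy": 0, "dz": 0, "ax": 0, "ay": 0, "az": 0, "grip": 0.6}, {"dx": -50, "dy": 0, "dz": 0, "ax": 0, "ay": 0, "az": 0, "grip": 0.6}, {"dx": -90, "dy": 0, "dz": 0, "ax": 0, "ay": 0, "az": 0, "grip": 0.6}, {"dx": -120, "dy": 0, "dz": 0, "ax": 0, "ay": 0, "az": 0, "grip": 0.6}, {"dx": -120, "dy": 0, "dz": 35, "ax": 0, "ay": 0, "az": 0, "grip": 0.6}, {"dx": -120, "dy": 0, "dz": 75, "ax": 0, "ay": 0, "az": 0, "grip": 0.6}, {"dx": -120, "dy": 0, "dz": 115, "ax": 0, "ay": 0, "az": 0, "grip": 0.6}, {"dx": -120, "dy": 0, "dz": 155, "ax": 0, "ay": 0, "az": 0, "grip": 0.6}, {"dx": -120, "dy": 0, "dz": 190, "ax": 0, "ay": 0, "az": 0, "grip": 0.6}, {"dx": -120, "dy": 0, "dz": 200, "ax": 0, "ay": 0, "az": 0, "grip": 0.6}, {"dx": -120, "dy": 0, "dz": 200, "ax": 0, "ay": 0, "az": 0, "grip": 0.6}]}}

```text
clock: 17.3
tcp_pos: [0.4439, -0.3653, 0.2405]
orientation: [[0.006, 0.995, -0.104], [-0.018, -0.103, -0.994], [-1.0, 0.008, 0.017]]
wrist_force: [0.0, 0.6, 0.2]
gripper_width: 0.0549
```

```bash
python3 snap.py side:s9 top:t9; python3 -c "
import cv2,numpy as np
a=cv2.imread('pics/s9.png')[160:305,225:385]; b=cv2.imread('pics/side0.png')[160:305,225:385]
cv2.imwrite('pics/s9c.png',cv2.resize(np.hstack([b,a]),None,fx=2.5,fy=2.5,interpolation=2))
a=cv2.imread('pics/t9.png')[155:305,235:395]; cv2.imwrite('pics/t9c.png',cv2.resize(a,None,fx=4,fy=4,interpolation=2))"
```

```text
clock 17.3
tcp_pos [0.4439, -0.3653, 0.2405]
orientation [[0.006, 0.9946, -0.1036], [-0.0177, -0.1035, -0.9945], [-0.9998, 0.0078, 0.0169]]
wrist_force [0.0441, 0.6457, 0.1983]
qpos [1.094, 0.3762, -0.5768, 1.7517, 0.2443, 1.0683, -1.2412]
alpha 0.10381818971807179
```

View pics/s9c.png

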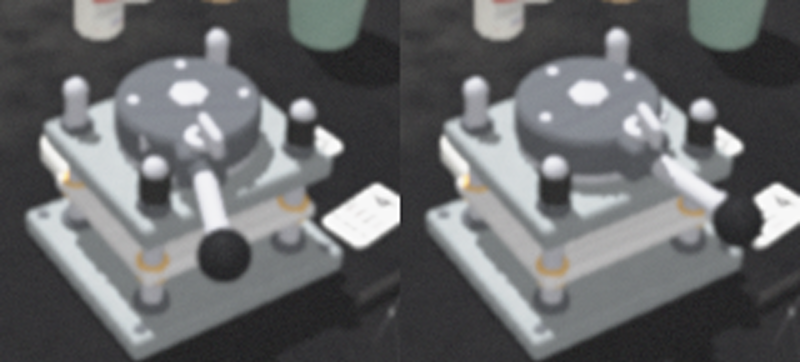

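View pics/t9c.png

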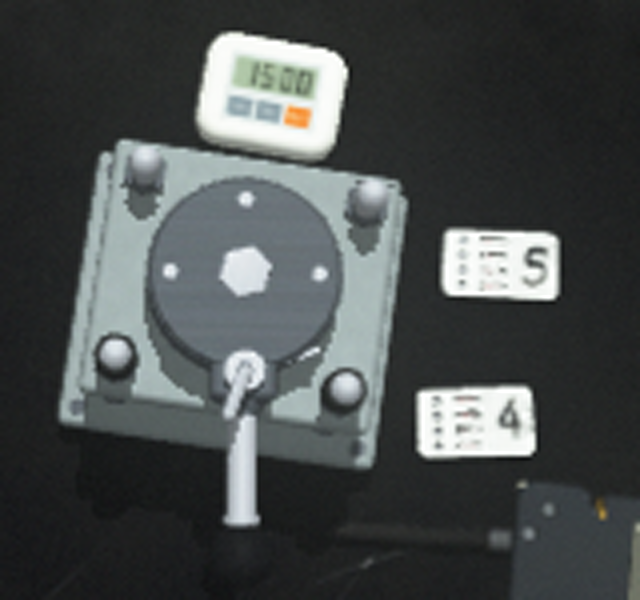

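```bash
python3 -c "
from workcell import manip
print(manip.finish_job())"
```

```text
the job is handed in; nothing more can be done
None
```

The cassette is clamped in its nest and the job is handed in, at about 17 s of the allowed 72 s.

**Ratchet:** Tried both ways, the lever needed about 4 N going counter-clockwise and about 1 N going clockwise, so it was set for raising. I pushed the thumb lever over to the left. After that the lever ran loose counter-clockwise (about 1 N) and gripped clockwise (4 to 5 N).

**Pressing:** It took one full clockwise swing and part of a second. On the second, the push at the ball rose from about 4.6 N to 7.0 N and then 8.8 N. I stopped there and let go. That last reading is slightly above the 7 to 8 N target but well under the 13 N at which the cassette cracks. It was taken while moving, with roughly 0.5 to 1 N of sensor noise. One reading taken with the lever held still, partway through, was 5.0 N, which I put down to screw friction.

**Last checks:**
- **Gripper:** it is clear of the press, with about 0.6 N of residual force, which is sensor noise.
- **Lever and thumb lever:** the lever has stayed where I left it, and the thumb lever is still on its left side.
- **Crosshead:** in the side picture it sits lower than at the start, by roughly 4 mm judged by eye.
- **Things around the press:** the timer and both spare cassettes look unmoved in the top view. The gripper hides part of the marker pen, so I could only see some of it.
- **Cassette:** the platen hides it in its nest, so I judged the clamping from the push force and the lever travel, not by seeing it.

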